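# Put a microscope objective away in its screw case

### The job

Put the microscope objective away in its case: lower it upright, without dropping it, into the socket of the grey case base, then stand the tall white cover over it, ease the cover round backward (anticlockwise seen from above) until it drops into its thread starts, and screw it on clockwise until it is fully home on the base's shoulder. Let go and leave the other things on the bench where they are.

Things in the scene. Friction and masses are not known exactly. Their poses are not given: they have to be found in the camera images.
- objective_center (a point): Centre of the loose objective (about 180 g): a black cylinder with bright rings, standing lens up on the bench, 62 mm high: a bright shank 24.4 mm across for the lowest 16 mm (end bevelled 2 mm), then a barrel 32 mm across for 34 mm, then a 12 mm cone to the lens. Point on its axis, 31 mm above its foot; z is up. In the socket this point is 35.5 mm above the shoulder.
- objective_grip (a point): Where to grip the objective: on its axis, 44 mm above its foot, on the 32 mm round barrel. Seated, this point is 48.5 mm above the shoulder, so that fingertips 19 mm below it stay 6 mm clear of the highest part of the neck.
- holder: Wooden holder block, 105 mm square, 24 mm high, origin under its centre at bench height, z up, fixed. The round grey case base is gripped in its middle and cannot turn, slide or lift. How the base (and its thread) is turned in the holder differs each time; the holder's yaw says nothing of it.
- shoulder (a point): On the base's axis, 32 mm above the bench: centre of the base's flat round shoulder, 66 mm across, on which the cover's rim rests when home. The neck rises from it: root 36 mm, thread crest 48 mm across.
- thread_top (a point): On the axis, 20.5 mm above the shoulder, level with the flat top of the neck. In it opens the socket, 27.2 mm across, 18 mm deep; the objective's barrel rests on its rim. The right-hand quick thread (edge bevelled 1.2 mm) has three starts 120 degrees apart: slots 30 degrees wide open at the top, turned in an unknown way. Cover lugs on the top drop about 10 mm at the slots.
- groove_end (a point): On the axis, 8 mm above the shoulder: lugs' middle when home. Clockwise (from above) of each slot come 60 degrees of level top, the groove under it falling 4.8 mm per rad, then a stop wall: a 3 mm step up, sloping down over 30 degrees to the next slot. Lugs on the top cannot pass the step clockwise; anticlockwise they reach a slot within 106 degrees, perhaps falling off a step on the way.
- cover_center (a point): Centre of the tall white plastic cover (about 90 g): a round cup standing mouth down, 56 mm outside diameter, 112 mm high, closed on top, hollow for the lower 80 mm with 50.8 mm inside diameter, mouth bevelled. Point on its axis, half-way up; z is up.
- cover_grip (a point): Where to grip the cover: on its axis, 96 mm above the rim (16 mm below its top); 56 mm across, round, solid.
- cover_lugs (a point): On the cover's axis 8 mm above the rim, mid-height of its three inside lugs, 120 degrees apart (one on the x axis), reaching in to 40 mm diameter, 16 degrees wide, 4 mm high, with 1.8 mm axial play in the groove; they slope with the thread and their lowest edge is 5.3 mm above the rim.
- cover_rim (a point): Centre of the cover's open rim; z is up along its axis. Rim above the shoulder: 15 to 18 mm with the lugs on the slopes, 15 mm with lugs on the level top, 4.5 to 6 mm once dropped into the starts, 0 when home. From the drop to home it turns 54 to 68 degrees clockwise, and then at most 6 degrees more to the stop walls.
- small_case_center (a point): Bystander: a smaller closed lens case with a white top, 42 mm diameter, 64 mm high, upright; point half-way up.
- blower_center (a point): Bystander: black rubber dust blower standing on its base, bulb 56 mm diameter, 85 mm high; point 40 mm up.
- gauge_block_center (a point): Bystander: plain steel reference block lying flat, 70 x 35 x 20 mm; point at its centre.
Things that resemble listed ones, but are neither listed nor needed, are in the scene too. What is shaped like the part that bears objective_center but brown is not meant.

How it is judged:
On the way, in this order (a step that is already met when the one before it is completed fails the run):
1. the objective stands upright, fully down in the socket of the base (z of objective_center in the frame of shoulder between 0.033 and 0.0375 m and horizontal distance between objective_center and shoulder below 0.003 m and angle between objective_center's own z axis and vertical below 0.06 rad), for 0.2 s.
2. the cover, upright on the axis of the base, has dropped into the thread starts (rim 2.5 to 8.5 mm above the shoulder) (z of cover_rim in the frame of shoulder between 0.0025 and 0.0085 m and horizontal distance between cover_rim and shoulder below 0.003 m and angle between cover_rim's own z axis and vertical below 0.06 rad), for 0.1 s.
At the end, for the whole second after the job is handed in: Objective down in the socket (within 2 mm of depth, 3 mm of the axis, 0.06 rad of upright); cover over it screwed home (rim within 1.5 mm of the shoulder, 3 mm of the axis, 0.04 rad of upright), let go and at rest; small case, blower and steel block within 20 mm of their places (all of step 1 and z of cover_rim in the frame of shoulder between -0.003 and 0.0015 m and horizontal distance between cover_rim and shoulder below 0.003 m and angle between cover_rim's own z axis and vertical below 0.04 rad and distance of each of small_case_center, blower_center, gauge_block_center from where it was at the start of the episode below 0.02 m); the robot touches nothing.
It fails at once if the objective is tipped over (more than 0.6 rad) (angle between objective_center's own z axis and vertical above 0.6 rad).
It fails at once if the objective is dropped: moving faster than 0.45 m/s with no finger on it (linear speed of objective above 0.45 m/s and contact force between objective and the fingers below 0.2 N).
It also fails if it takes over 72 s, if anything falls off the work surface, if the arm or the gripper's body presses on something with over 40 N, if the wrist force passes 120 N, or if a joint passes its speed limit or range.

### The arm

A 6-joint arm with a two-finger parallel gripper is mounted at the origin on the work surface. World frame = base frame: x ahead of the robot, y to its left, z up, the work surface at z = 0. Lengths are in m, angles in rad, forces in N, time in s.
With the tool pointing down it reaches from about 0.35 to 0.775 m from the base axis. Payload 5.5 kg.
Tool frame: the origin (TCP) lies at the very end of the fingers, on their centre line; the grasp point (between the pads) lies 19 mm behind it; z points along the fingers, x is the direction in which the jaws open and shut, and the axes are right-handed (so a half turn about z gives the same grasp; the last joint's range is limited). The gripper opens to 85 mm and grips with 20 to 120 N. Pads are 22 mm wide; open, the fingers measure 114 mm over their backs; the gripper's body (76 mm by 85 mm) begins 54 mm behind the grasp point. The pads swing forward as they close: fully open they stand 13 mm farther back than shut.
Start: joints at [-1.421, 0.313, 0.046, 1.304, 0, 1.431], TCP at [0.164, -0.551, 0.231] pointing down, gripper open.
Joint ranges: [-2.76, 2.76], [-0.86, 1.69], [-1.03, 1.26], [-2.2, 2.34], [-1.47, 1.5], [-3.14, 3.14]. Speed limits (rad/s): [2.57, 2.57, 3.14, 3.14, 3.14, 3.14].

### API

Orientations are given as a unit quaternion [w, x, y, z].
In Python, from workcell import monitor, eyes, ticket gives the robot as it stands.
- The arm moves only by the tool send_rows, never from a script. Its argument "targets" is a list of rows, each a list of 5 numbers: the shift along the world's x, y, z in m, then the turn about the world's z in degrees, then the closure in counts, from 0 (fully open) to 255 (shut). A call has 1 to 12 rows; each row shifts and turns the commanded pose from where the row before left it; what a row does not reach is not made up. A row lasts 1/10 s, in which the tool goes at most 50 mm and 8.59 degrees, less where a joint would pass 70% of its speed; a pose out of reach is approached as far as the arm can. A call is refused whole if a number of a shift passes 0.05 or a number of a turn 8.59, either way. A call with a gripper value outside its range is refused whole. The fingers move at their own pace and stop on an object; "newtons" is the grip in N (left out, the last holds). Time passes only in rows, so rows that do not move let the fingers close. It gives the time, the measured TCP pose, the force and the opening at its end, in the units of the state.
- monitor.get_state(): the state, without advancing time (a new reading comes with each control period).
- eyes.read_camera(name): name is "side" or "top"; returns a dict with "img" (384x512x3 uint8, red, green, blue), "z_map" (384x512 float32, m along the optical axis (not along the pixel's ray), 0 where there is no reading), "camera_matrix" (3x3 intrinsics, pixels), "k1" (the pictures are not rectified: a ray, as slopes to the right and down, at radius r is drawn at 1 + k1 r^2 times it, then the intrinsics apply), "pose" (4x4, takes a point from camera to world coordinates). Camera axes: x right, y down, z forward; pixel columns grow to the right and rows downward; lengths in m; the calibration is good to about 2 mm. A picture is of the moment at which its call begins.
- ticket.hand_in(): hands the job in, once; it reports no verdict.
Trained networks look in the newest picture that a camera, given by its name, has taken for a name from the list of things; names that differ only in an ending like _2 or _b are one class to them, and where a whole thing is asked for, a point or a joint stands for the part that bears it (a point fixed in the world has none). Each returns a list of dicts, best first, with "conf" (0 to 1); they miss things now and then, are a little off and sometimes report something else, mostly with a low value. They report only what shows in the picture. A call takes as long as a camera call. They do not tell look-alikes from the thing itself.
- eyes.spot_in(name, camera): "xyz" ([x, y, z] in m, in world coordinates, good to about 4 mm: the middle of the surface that is visible of it).
- eyes.tip_of(name, camera): "xyz" ([x, y, z] in m, in world coordinates, good to about 4 mm: a listed point, or the origin of a listed thing).
The state is a dict: "clock": time; "joint_pos": joint angles; "qvel": joint speeds; "tau": joint torques, N m; "tcp_pos": TCP position; "orientation": TCP orientation; "wrist_force": force on the tool from outside, world axes, zero at the start; "ft_torque": the same for the moment, N m; "finger_gap": finger opening in m.
Only numpy, scipy, OpenCV 4.12 (cv2) and the standard library are available. Lean on these libraries where they do the work, as an engineer would, in place of code of your own. Each camera call takes 0.05 s, during which the arm holds its last target.

## Working session

There is one attempt and no reset: what is moved stays moved. The work goes in short steps, Python scripts to look and compute and a tool call to move; the robot and the scene stay as the last step left them, time stands still between calls to the robot, and variables do not carry over. Pictures are saved under pics/ and viewed, and the job is handed in when it is done.

Besides the shell and the picture viewer there is one more tool, called after "Request:" by a JSON object that holds its "name" and its "arguments", one argument or row to a line. send_rows: Moves the arm, as the interface text tells. Its arguments: {"type":"object","properties":{"targets":{"type":"array"},"newtons":{"type":"number"}},"required":["targets"]}

```bash
mkdir -p pics; ls; python3 - <<'E'
from workcell import monitor, eyes, ticket
import cv2,numpy as np,pickle
print(monitor.get_state())
for c in ("side","top"):
    d=eyes.read_camera(c); pickle.dump(d,open(f'{c}0.pkl','wb'))
    cv2.imwrite(f'pics/{c}0.png',cv2.resize(d['img'][:,:,::-1],(800,600)))
    print(c,d['camera_matrix'].tolist(),d['k1'],np.round(d['pose'],3).tolist())
    for n in ["objective_center","objective_grip","holder","shoulder","thread_top","cover_center","cover_grip","cover_rim","small_case_center","blower_center","gauge_block_center"]:
        r=eyes.tip_of(n,c); print(n,[(np.round(x['xyz'],3).tolist(),round(x['conf'],2)) for x in r])
print(monitor.get_state()['clock'])
E
```

```text
pics
{'clock': 0.0, 'joint_pos': array([-1.42060879e+00,  3.14001418e-01,  4.50046657e-02,  1.30362805e+00,
        1.56504864e-05,  1.43120576e+00]), 'qvel': array([ 0.00018203, -0.00071621, -0.00024409,  0.00046533, -0.00089395,
       -0.00118305]), 'tau': array([ 2.37698632e-04, -4.80630898e+01,  2.98529828e+01,  1.94752071e-02,
       -9.29870180e-05,  1.46685812e-05]), 'tcp_pos': array([ 0.16422372, -0.55051732,  0.23041882]), 'orientation': array([-6.48592941e-04,  8.01791278e-01, -5.97603473e-01, -6.44377072e-04]), 'wrist_force': array([-0.13623766,  1.09247189, -0.33628796]), 'ft_torque': array([ 0.033701  , -0.05279857, -0.00360645]), 'finger_gap': 0.08539466794591141}
side [[352.517588600051, 0.0, 257.5140496816602], [0.0, 352.517588600051, 194.43032393485126], [0.0, 0.0, 1.0]] -0.04311397437820363 [[-0.999, -0.029, 0.044, 0.489], [-0.053, 0.64, -0.767, 0.731], [-0.006, -0.768, -0.64, 0.68], [0.0, 0.0, 0.0, 1.0]]
objective_center [([0.635, 0.197, 0.029], 0.7), ([0.543, -0.209, 0.028], 0.7), ([0.552, 0.191, 0.035], 0.65)]
objective_grip [([0.629, 0.195, 0.042], 0.73), ([0.5
[... 694 characters left out ...]
-0.983, 0.186, 0.302], [-1.0, 0.006, -0.01, -0.0], [0.009, -0.186, -0.983, 1.409], [0.0, 0.0, 0.0, 1.0]]
objective_center [([0.634, 0.196, 0.031], 0.63), ([0.399, 0.029, 0.041], 0.63), ([0.55, 0.192, 0.032], 0.54)]
objective_grip [([0.552, 0.189, 0.042], 0.62), ([0.632, 0.193, 0.048], 0.51)]
holder [([0.543, -0.209, -0.004], 0.94)]
shoulder [([0.543, -0.205, 0.033], 0.63)]
thread_top [([0.543, -0.212, 0.051], 0.67)]
cover_center [([0.687, -0.015, 0.052], 0.61)]
cover_grip [([0.686, -0.013, 0.097], 0.7)]
cover_rim [([0.689, -0.013, 0.001], 0.63)]
small_case_center [([0.454, 0.409, 0.031], 0.65)]
blower_center [([0.4, 0.033, 0.04], 0.54)]
gauge_block_center [([0.495, -0.402, 0.008], 0.67)]
1.2
```

View pictures.

View pics/side0.png

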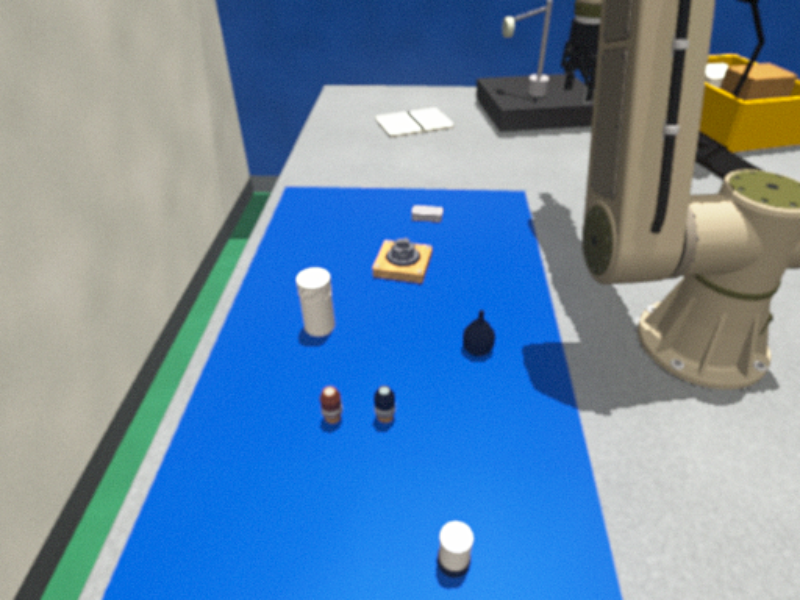

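View pics/top0.png

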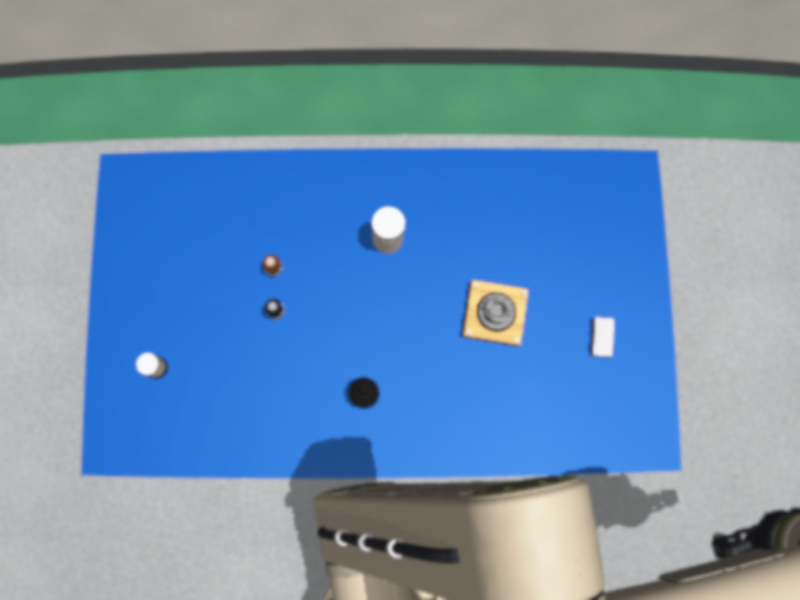

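```bash
cat > h.py <<'E'
import numpy as np,cv2
def cloud(d):
    K=d['camera_matrix'];k=d['k1'];z=d['z_map']
    h,w=z.shape
    v,u=np.mgrid[:h,:w]
    pts=np.stack([u,v],-1).reshape(-1,1,2).astype(np.float64)
    n=cv2.undistortPoints(pts,K,np.array([k,0,0,0.])).reshape(h,w,2)
    P=np.stack([n[...,0]*z,n[...,1]*z,z],-1)
    W=P@d['pose'][:3,:3].T+d['pose'][:3,3]
    W[z<=0]=np.nan
    return W
def proj(d,p):
    T=np.linalg.inv(d['pose']); c=T[:3,:3]@np.asarray(p)+T[:3,3]
    a=c[:2]/c[2]; r=a@a; a=a*(1+d['k1']*r); K=d['camera_matrix']
    return np.array([K[0,0]*a[0]+K[0,2],K[1,1]*a[1]+K[1,2]])
def circ(P):
    A=np.c_[2*P[:,:2],np.ones(len(P))]; s=np.linalg.lstsq(A,(P[:,:2]**2).sum(1),rcond=None)[0]
    return s[:2],np.sqrt(s[2]+s[:2]@s[:2])
E
python3 - <<'E'
import pickle,numpy as np,cv2
from h import *
tiles=[]
for c in('side','top'):
    d=pickle.load(open(c+'0.pkl','rb'))
    for p in([.59,.193,.03],[.545,-.207,.035],[.688,-.015,.07]):
        u,v=proj(d,p).astype(int); u=np.clip(u,45,466);v=np.clip(v,45,338)
        tiles.append(cv2.resize(d['img'][v-45:v+45,u-45:u+45,::-1],(265,265),interpolation=cv2.INTER_CUBIC)); print(c,p,u,v)
cv2.imwrite('pics/crop0.png',np.vstack([np.hstack(tiles[:3]),np.hstack(tiles[3:])]))
E
```

```text
side [0.59, 0.193, 0.03] 228 258
side [0.545, -0.207, 0.035] 256 161
side [0.688, -0.015, 0.07] 201 189
top [0.59, 0.193, 0.03] 173 183
top [0.545, -0.207, 0.035] 316 198
top [0.688, -0.015, 0.07] 247 145
```

View pics/crop0.png

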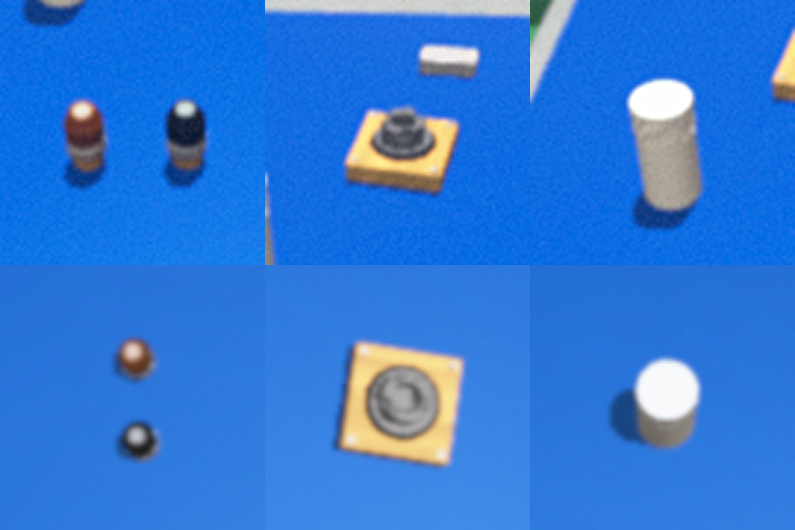

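The two candidates are the black cylinder (side crop, raw pixel about (246,258); x≈0.55, y≈0.19) and the brown one (raw about (211,258); x≈0.633). Black fits the description, and the enlarged crop confirms it. Next I'll refine the axes with the depth clouds.

```bash
cat > meas.py <<'E'
import numpy as np
from scipy.optimize import least_squares
from h import *
def region(d,c,R,z0,z1):
    W=cloud(d).reshape(-1,3); ok=np.isfinite(W[:,0]); W=W[ok]
    m=(np.hypot(W[:,0]-c[0],W[:,1]-c[1])<R)&(W[:,2]>z0)&(W[:,2]<z1)
    return W[m]
def cyl(P,r,c0):
    f=lambda c:np.hypot(P[:,0]-c[0],P[:,1]-c[1])-r
    s=least_squares(f,c0,loss='soft_l1',f_scale=.0015); return s.x,np.sqrt(np.mean(f(s.x)**2)),len(P)
E
python3 - <<'E'
import pickle
from meas import *
for c in('side','top'):
    d=pickle.load(open(c+'0.pkl','rb')); print(c)
    b=region(d,(.5,.05),.05,-.02,.02); print(' bench',np.median(b[:,2]),b[:,2].std())
    P=region(d,(.551,.19),.035,.020,.048); print(' obj side',cyl(P,.016,(.551,.19)))
    P=region(d,(.551,.19),.035,.052,.08); print(' obj top',P.mean(0),P[:,2].max(),len(P))
    P=region(d,(.688,-.015),.05,.02,.10); print(' cover side',cyl(P,.028,(.688,-.015)))
    P=region(d,(.688,-.015),.05,.106,.13); print(' cover top',P.mean(0),cyl(P,.028,(.688,-.015))[2],(P.min(0)+P.max(0))/2,np.median(P[:,2]))
    P=region(d,(.544,-.208),.034,.0285,.06); print(' base',P.mean(0),np.percentile(P[:,2],[10,50,90]),(P.min(0)+P.max(0))/2,len(P))
    P=region(d,(.544,-.208),.09,.018,.028); print(' holder', (P.min(0)+P.max(0))/2,len(P))
    import cv2
    print(cv2.minAreaRect((P[:,:2]*1000).astype(np.float32)))
E
```

```text
side
 bench 0.0017489527333469645 0.001161391530190063
 obj side (array([0.54911356, 0.19096026]), np.float64(0.0007539811179007058), 105)
 obj top [0.5484299 0.196086  0.0593828] 0.06532744593400264 111
 cover side (array([ 0.68620987, -0.01405442]), np.float64(0.001145165257652542), 457)
 cover top [ 0.68527623 -0.00878818  0.11237459] 236 [ 0.68555491 -0.01221341  0.11130884] 0.11275671809832455
 base [ 0.54234667 -0.1997346   0.04278891] [0.03219839 0.04251108 0.05475318] [ 0.54247223 -0.20322395  0.04324684] 250
 holder [ 0.54274852 -0.20810677  0.02295791] 415
((542.2944946289062, -207.39614868164062), (108.59529113769531, 105.23744201660156), 79.68976593017578)
top
 bench 6.468766001566095e-05 0.003025890722712438
 obj side (array([0.55044242, 0.18886992]), np.float64(0.0008223886999698102), 32)
 obj top [0.54882471 0.18770836 0.05915571] 0.06849376786283856 82
 cover side (array([ 0.68757288, -0.0167767 ]), np.float64(0.0006333111587490773), 143)
 cover top [ 0.68640163 -0.01688418  0.11144241] 319 [ 0.68634832 -0.01644443  0.11262434] 0.11130385624517047
 base [ 0.54219968 -0.20940479  0.04092958] [0.03052826 0.03709723 0.05372854] [ 0.54342182 -0.20896927  0.0439108 ] 375
 holder [ 0.5437802  -0.2120871   0.02298984] 869
((543.7745971679688, -212.58154296875), (106.78152465820312, 106.62647247314453), 79.9786605834961)
```

Request:
{"name": "send_rows", "arguments": {
  "targets": [
    [0.021,0.041,0,8.5,0],
    [0.021,0.041,0,8.5,0],
    [0.021,0.041,0,8.5,0],
    [0.021,0.041,0,8.5,0],
    [0.021,0.041,0,8.5,0],
    [0.021,0.041,0,8.5,0],
    [0.021,0.041,0,8.5,0],
    [0.021,0.041,0,8.5,0],
    [0.021,0.041,0,8.5,0],
    [0.021,0.041,0,8.5,0],
    [0.021,0.041,0,8.5,0],
    [0.021,0.041,0,8.5,0]
  ],
  "newtons": 40
}}

```text
clock: 2.4
tcp_pos: [0.4169, -0.0573, 0.2317]
orientation: [0.0, 0.968, 0.25, 0.001]
wrist_force: [1.0, -0.6, 0.1]
finger_gap: 0.0855
```

Request:
{"name": "send_rows", "arguments": {
  "targets": [
    [0.019,0.035,0,8.5,0],
    [0.019,0.035,0,8.5,0],
    [0.019,0.035,0,8.5,0],
    [0.019,0.035,0,8.5,0],
    [0.019,0.035,-0.02,8.5,0],
    [0.019,0.035,-0.04,8.5,0],
    [0.019,0.037,-0.04,8.5,0],
    [0,0,-0.02,0,0],
    [0,0,0,0,0]
  ]
}}

```text
clock: 3.3
tcp_pos: [0.5421, 0.1796, 0.1175]
orientation: [-0.002, 0.718, 0.696, -0.003]
wrist_force: [0.4, -0.5, -0.2]
finger_gap: 0.0851
```

```bash
cat > snap.py <<'E'
import sys,cv2,pickle,numpy as np
from workcell import monitor,eyes
from h import *
tag=sys.argv[1]; p=[float(x) for x in sys.argv[2:5]]
s=monitor.get_state(); print(s['clock'],np.round(s['tcp_pos'],4),np.round(s['orientation'],3),np.round(s['wrist_force'],1),s['finger_gap'])
t=[]
for c in('side','top'):
    d=eyes.read_camera(c); pickle.dump(d,open(f'{c}{tag}.pkl','wb'))
    u,v=proj(d,p).astype(int); h=50; u=np.clip(u,h,512-h);v=np.clip(v,h,384-h)
    t.append(cv2.resize(d['img'][v-h:v+h,u-h:u+h,::-1],(400,400),interpolation=cv2.INTER_CUBIC)); print(c,u,v)
cv2.imwrite(f'pics/{tag}.png',np.hstack(t))
E
python3 snap.py a .55 .19 .07
```

```text
3.3 [0.5421 0.1796 0.1175] [-0.002  0.718  0.696 -0.003] [ 0.4 -0.5 -0.2] 0.08507835816772111
side 245 247
top 172 195
```

View pics/a.png

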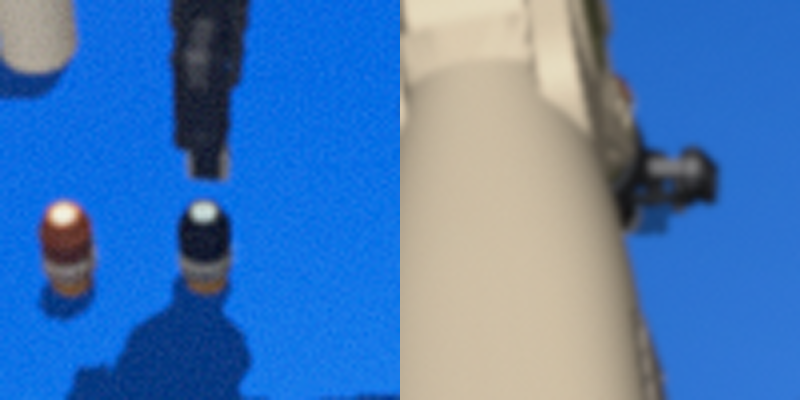

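```bash
python3 - <<'E'
from workcell import monitor
import pickle
from meas import *
s=monitor.get_state(); print(s['clock'],s['tcp_pos'],s['orientation'])
d=pickle.load(open('sidea.pkl','rb'))
P=region(d,(.545,.23),.05,.115,.17)
for z in np.arange(.11,.17,.01):
    Q=P[(P[:,2]>z)&(P[:,2]<z+.01)]
    if len(Q): print(round(z,3),len(Q),Q.min(0),Q.max(0))
E
```

```text
3.4 [0.54427154 0.17882642 0.12138915] [-2.48961676e-04  7.18829694e-01  6.95186047e-01 -4.10616965e-04]
0.13 13 [0.53063202 0.22408397 0.13090176] [0.55135067 0.23478036 0.13991791]
0.14 29 [0.53222694 0.22795899 0.1401918 ] [0.55291104 0.23802606 0.14964253]
0.15 33 [0.53193907 0.22927888 0.15011931] [0.55270039 0.23787993 0.15964288]
0.16 3 [0.5354662  0.23757074 0.1605433 ] [0.54359801 0.23852976 0.16185728]
```

Request:
{"name": "send_rows", "arguments": {
  "targets": [
    [0.0064,0.0102,0,0,0],
    [0,0,0,0,0],
    [0,0,-0.03,0,0],
    [0,0,-0.03,0,0],
    [0,0,-0.02,0,0],
    [0,0,-0.008,0,0],
    [0,0,0,0,0]
  ]
}}

```text
clock: 4.1
tcp_pos: [0.5508, 0.1889, 0.0331]
orientation: [-0.0, 0.719, 0.695, -0.0]
wrist_force: [0.5, -0.2, -0.0]
finger_gap: 0.0857
```

Request:
{"name": "send_rows", "arguments": {
  "targets": [
    [0,0,-0.008,0,0],
    [0,0,0,0,100],
    [0,0,0,0,130],
    [0,0,0,0,160],
    [0,0,0,0,200],
    [0,0,0,0,255],
    [0,0,0,0,255],
    [0,0,0,0,255]
  ],
  "newtons": 40
}}

```text
clock: 4.9
tcp_pos: [0.5515, 0.1893, 0.0259]
orientation: [0.0, 0.719, 0.695, 0.001]
wrist_force: [-0.8, -0.1, 6.1]
finger_gap: 0.0307
```

```bash
python3 snap.py b .55 .19 .05
```

```text
4.9 [0.5515 0.1893 0.0259] [0.    0.719 0.695 0.001] [-0.8 -0.1  6.1] 0.030665822496358176
side 245 252
top 173 196
```

View pics/b.png

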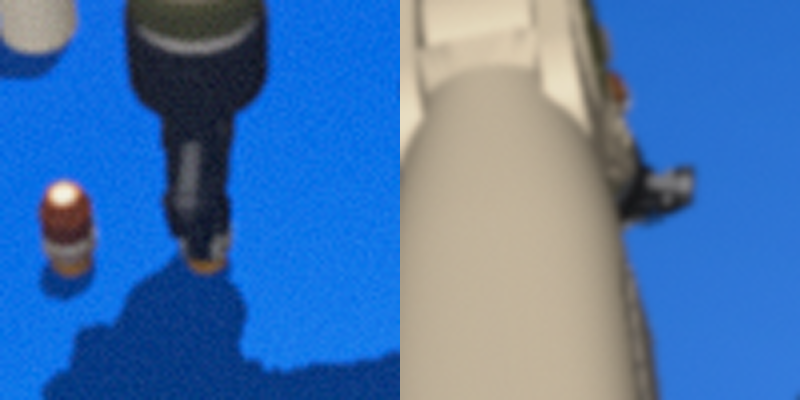

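Request:
{"name": "send_rows", "arguments": {
  "targets": [
    [0,0,0.02,0,255],
    [0,0,0.03,0,255],
    [0,0,0.03,0,255],
    [0,-0.02,0,0,255],
    [-0.001,-0.04,0,0,255],
    [-0.001,-0.045,0,0,255],
    [-0.001,-0.045,0,0,255],
    [-0.001,-0.045,0,0,255],
    [-0.001,-0.045,0,0,255],
    [-0.001,-0.045,0,0,255],
    [-0.001,-0.045,0,0,255],
    [0,-0.04,0,0,255]
  ]
}}

```text
clock: 6.2
tcp_pos: [0.543, -0.1828, 0.1044]
orientation: [-0.001, 0.719, 0.695, -0.0]
wrist_force: [-0.4, 0.1, -2.4]
finger_gap: 0.0306
```

Request:
{"name": "send_rows", "arguments": {
  "targets": [
    [0,-0.02,0,0,255],
    [0,-0.005,0,0,255],
    [0,0,0,0,255],
    [0,0,0,0,255]
  ]
}}

```text
clock: 6.6
tcp_pos: [0.5435, -0.2046, 0.1047]
orientation: [-0.001, 0.718, 0.696, 0.0]
wrist_force: [1.3, -0.9, -2.8]
finger_gap: 0.0305
```

```bash
python3 snap.py c .544 -.21 .07
```

```text
6.6 [ 0.5435 -0.2046  0.1047] [-0.001  0.718  0.696  0.   ] [ 1.3 -0.9 -2.8] 0.030462316982477856
side 256 151
top 319 196
```

View pics/c.png

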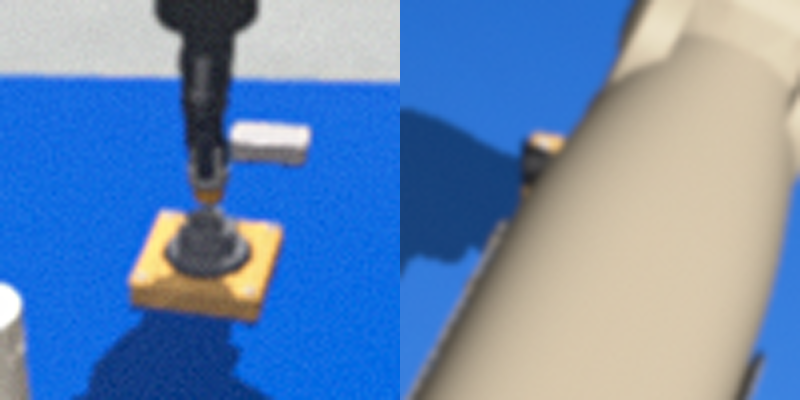

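```bash
cat > base.py <<'E'
import pickle,cv2
from meas import *
for c in('side','top'):
    d=pickle.load(open(c+'0.pkl','rb'))
    hsv=cv2.cvtColor(d['img'],cv2.COLOR_RGB2HSV)
    u,v=proj(d,(.544,-.21,.032)).astype(int)
    m=np.zeros(hsv.shape[:2],np.uint8); h=20
    sub=hsv[v-h:v+h,u-h:u+h]
    m[v-h:v+h,u-h:u+h]=((sub[...,1]<110)&(sub[...,2]<150)).astype(np.uint8)
    n,l,st,ce=cv2.connectedComponentsWithStats(m); i=1+np.argmax(st[1:,4])
    print(c,st[i],ce[i])
    # model mask of shoulder disc 66 dia z .024..032 (+ neck for the side) vs mask: fit centre by maximizing IoU
    from scipy.optimize import minimize
    S=8
    M=cv2.resize((l==i).astype(np.float32)[v-h:v+h,u-h:u+h],None,fx=S,fy=S,interpolation=cv2.INTER_LINEAR)
    a=np.linspace(0,2*np.pi,60)
    def mod(x):
        R=np.zeros(M.shape,np.uint8)
        for r,z0,z1 in((.033,.024,.032),(.0235,.032,.0525)):
            pts=np.array([proj(d,(x[0]+r*np.cos(t),x[1]+r*np.sin(t),z)) for z in(z0,z1) for t in a])
            q=((pts-[u-h,v-h]+.5)*S).astype(np.float32)
            cv2.fillConvexPoly(R,cv2.convexHull(q).astype(np.int32),1)
        return R
    def f(x):
        R=mod(x); return -np.sum(np.minimum(R,M))/np.sum(np.maximum(R,M))
    best=min((f((X,Y)),X,Y) for X in np.arange(.538,.551,.001) for Y in np.arange(-.218,-.2,.001))
    s=minimize(f,best[1:],method='Nelder-Mead',options=dict(initial_simplex=[best[1:],(best[1]+.001,best[2]),(best[1],best[2]+.001)])); print(s.x,s.fun)
    for r,z0,z1 in((.033,.0255,.0305),(.0235,.038,.049)):
        P=region(d,(.544,-.208),.04,z0,z1);P=P[np.abs(np.hypot(*(P[:,:2]-s.x).T)-r)<.004]
        if len(P)>5: print(r,cyl(P,r,s.x))
d=pickle.load(open('sidec.pkl','rb'))
for z0,z1,r in((.083,.095,.0122),(.098,.104,.016)):
    P=region(d,(.5435,-.2046),.03,z0,z1); print('held',cyl(P,r,(.5435,-.2046)),P[:,:2].min(0),P[:,:2].max(0))
E
python3 base.py
```

```text
side [247 154  22  16 238] [257.36554622 162.37394958]
[ 0.54253323 -0.20640251] -0.8263816237449646
0.033 (array([ 0.54245797, -0.20768457]), np.float64(0.0018895336047463959), 40)
0.0235 (array([ 0.54218226, -0.20853234]), np.float64(0.0015302300145376751), 33)
top [306 188  23  24 259] [314.46332046 199.81081081]
[ 0.54147266 -0.20850977] -0.5334907174110413
0.033 (array([ 0.54236149, -0.2095862 ]), np.float64(0.002337583462839762), 52)
0.0235 (array([ 0.54344887, -0.21053566]), np.float64(0.0020357914677450613), 27)
held (array([ 0.54129029, -0.20338252]), np.float64(0.0013272005846767362), 24) [ 0.5306679 -0.1992546] [ 0.55261568 -0.18864544]
held (array([ 0.54178325, -0.20319579]), np.float64(0.0009758571698866529), 18) [ 0.52753618 -0.19746378] [ 0.55539051 -0.18524839]
```

Request:
{"name": "send_rows", "arguments": {
  "targets": [
    [0.0007,-0.0046,0,0,255],
    [0,0,-0.012,0,255],
    [0,0,-0.012,0,255],
    [0,0,0,0,255]
  ]
}}

```text
clock: 7.1
tcp_pos: [0.5429, -0.2092, 0.0785]
orientation: [-0.002, 0.719, 0.695, -0.001]
wrist_force: [-0.8, -0.4, -3.1]
finger_gap: 0.0307
```

```bash
python3 snap.py d .544 -.21 .06; python3 - <<'E'
import pickle
from meas import *
d=pickle.load(open('sided.pkl','rb'))
for z0,z1,r in((.060,.071,.0122),(.074,.08,.016),(.038,.049,.0235)):
    P=region(d,(.5435,-.2086),.03,z0,z1); print('held',cyl(P,r,(.5435,-.2086)),P[:,:2].min(0),P[:,:2].max(0))
E
```

```text
7.1 [ 0.5429 -0.2092  0.0785] [-0.002  0.719  0.695 -0.001] [-0.8 -0.4 -3.1] 0.030651646103937006
side 257 154
top 318 196
held (array([ 0.53927794, -0.20676353]), np.float64(0.001426022186463207), 17) [ 0.53066187 -0.20087688] [ 0.54987218 -0.19260588]
held (array([ 0.54148591, -0.2073255 ]), np.float64(0.0010159704984218944), 11) [ 0.52473295 -0.20824283] [ 0.55603857 -0.19053049]
held (array([ 0.5420946, -0.2092705]), np.float64(0.004185778941277145), 51) [ 0.52121119 -0.2202033 ] [ 0.56659754 -0.18354443]
```

View pics/d.png

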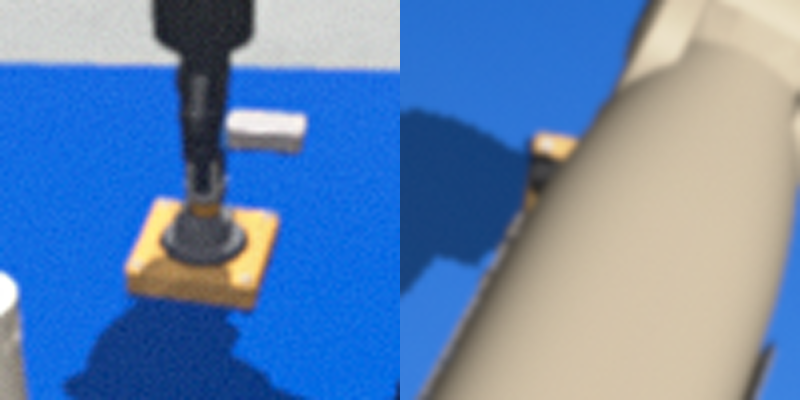

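Request:
{"name": "send_rows", "arguments": {
  "targets": [
    [0,0,-0.002,0,255],
    [0,0,-0.002,0,255],
    [0,0,0,0,255]
  ]
}}

```text
clock: 7.5
tcp_pos: [0.5447, -0.2104, 0.0772]
orientation: [-0.0, 0.719, 0.695, 0.0]
wrist_force: [0.6, 0.8, -1.6]
finger_gap: 0.0305
```

Request:
{"name": "send_rows", "arguments": {
  "targets": [
    [0,0.0005,-0.002,0,255],
    [0,0,-0.002,0,255],
    [0,0,0,0,255]
  ]
}}

```text
clock: 7.8
tcp_pos: [0.5445, -0.2098, 0.0729]
orientation: [-0.0, 0.719, 0.695, -0.0]
wrist_force: [-0.0, 0.2, -1.8]
finger_gap: 0.0305
```

Request:
{"name": "send_rows", "arguments": {
  "targets": [
    [0,0,-0.003,0,255],
    [0,0,-0.003,0,255],
    [0,0,0,0,255]
  ]
}}

```text
clock: 8.1
tcp_pos: [0.5443, -0.2097, 0.0666]
orientation: [-0.001, 0.719, 0.695, -0.0]
wrist_force: [-0.0, 0.1, -2.3]
finger_gap: 0.0305
```

Request:
{"name": "send_rows", "arguments": {
  "targets": [
    [0,0,-0.002,0,255],
    [0,0,-0.001,0,255],
    [0,0,-0.001,0,255],
    [0,0,0,0,255]
  ]
}}

```text
clock: 8.5
tcp_pos: [0.5446, -0.2099, 0.0631]
orientation: [-0.0, 0.719, 0.695, -0.0]
wrist_force: [-1.2, 0.1, -2.1]
finger_gap: 0.0307
```

Request:
{"name": "send_rows", "arguments": {
  "targets": [
    [0,0,-0.001,0,255],
    [0,0,-0.001,0,255],
    [0,0,0,0,255]
  ]
}}

```text
clock: 8.8
tcp_pos: [0.5449, -0.2099, 0.0624]
orientation: [0.0, 0.719, 0.695, 0.0]
wrist_force: [-1.7, 1.1, 4.9]
finger_gap: 0.0305
```

Request:
{"name": "send_rows", "arguments": {
  "targets": [
    [0,0,0,0,200],
    [0,0,0,0,140],
    [0,0,0,0,100],
    [0,0,0,0,50],
    [0,0,0,0,0],
    [0,0,0,0,0],
    [0,0,0,0,0]
  ]
}}

```text
clock: 9.5
tcp_pos: [0.5447, -0.2099, 0.0612]
orientation: [-0.0, 0.719, 0.695, 0.0]
wrist_force: [0.3, -0.0, 0.8]
finger_gap: 0.0854
```

Request:
{"name": "send_rows", "arguments": {
  "targets": [
    [0,0,0.03,0,0],
    [0,0,0.045,0,0],
    [0,0,0.045,0,0],
    [0.02,0.028,0,0,0],
    [0.024,0.033,0,0,0],
    [0.024,0.033,0,0,0],
    [0.024,0.033,0,0,0],
    [0.024,0.033,0,0,0],
    [0.02,0.026,0,0,0],
    [0.007,0.009,0,0,0],
    [0,0,0,0,0],
    [0,0,0,0,0]
  ]
}}

```text
clock: 10.7
tcp_pos: [0.6871, -0.0155, 0.1809]
orientation: [-0.0, 0.719, 0.695, -0.0]
wrist_force: [-0.1, 0.0, -0.7]
finger_gap: 0.0855
```

```bash
python3 snap.py e .544 -.21 .06; python3 - <<'E'
import pickle
from meas import *
for c in('side','top'):
  d=pickle.load(open(c+'e.pkl','rb'));print(c)
  P=region(d,(.544,-.21),.03,.058,.084); print('obj',cyl(P,.016,(.544,-.2095)))
  for r,z0,z1 in((.033,.0255,.0305),(.0235,.038,.049)):
        P=region(d,(.544,-.208),.04,z0,z1);P=P[np.abs(np.hypot(*(P[:,:2]-[.543,-.2085]).T)-r)<.004]
        if len(P)>5: print(r,cyl(P,r,(.543,-.2085)))
  P=region(d,(.544,-.21),.03,.093,.115);print('lens',np.median(P,0),len(P))
  P=region(d,(.687,-.015),.04,.02,.095); print('cover',cyl(P,.028,(.687,-.0155)))
E
```

```text
10.7 [ 0.6871 -0.0155  0.1809] [-0.     0.719  0.695 -0.   ] [-0.1  0.  -0.7] 0.0854871567747245
side 257 154
top 318 196
side
obj (array([ 0.54273563, -0.2088686 ]), np.float64(0.0013495672372434357), 72)
0.033 (array([ 0.5428769 , -0.20917407]), np.float64(0.0020630043936712542), 48)
0.0235 (array([ 0.54221413, -0.20958444]), np.float64(0.001614059310830549), 40)
lens [ 0.54319345 -0.20227839  0.09854913] 39
cover (array([ 0.68624589, -0.01408734]), np.float64(0.001050054364446009), 422)
top
obj (array([ 0.5443749 , -0.21257407]), np.float64(0.001680459669035222), 30)
0.033 (array([ 0.54385377, -0.20915286]), np.float64(0.0024270032400660595), 71)
0.0235 (array([ 0.54444273, -0.21139737]), np.float64(0.0015977553420486806), 23)
lens [ 0.54193821 -0.21115267  0.09734195] 67
cover (array([ 0.687 , -0.0155]), np.float64(nan), 0)
  return _methods._mean(a, axis=axis, dtype=dtype,
  ret = ret.dtype.type(ret / rcount)
```

View pics/e.png

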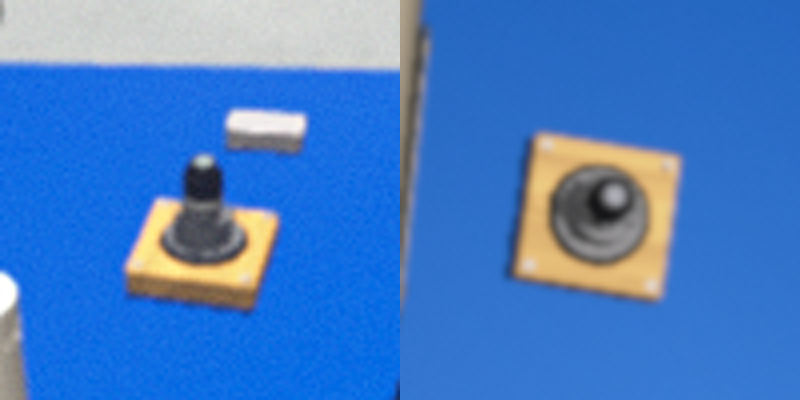

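Request:
{"name": "send_rows", "arguments": {
  "targets": [
    [0.001,0,-0.03,0,0],
    [0,0,-0.03,0,0],
    [0,0,-0.03,0,0],
    [0,0,-0.013,0,0],
    [0,0,0,0,0],
    [0,0,0,0,50],
    [0,0,0,0,80],
    [0,0,0,0,110],
    [0,0,0,0,160],
    [0,0,0,0,255],
    [0,0,0,0,255],
    [0,0,0,0,255]
  ],
  "newtons": 60
}}

```text
clock: 12.0
tcp_pos: [0.6903, -0.0151, 0.0808]
orientation: [0.002, 0.719, 0.695, 0.001]
wrist_force: [0.1, -0.2, 6.7]
finger_gap: 0.0542
```

Request:
{"name": "send_rows", "arguments": {
  "targets": [
    [0,0,0,0,255],
    [0,0,0.01,0,255],
    [0,0,0.03,0,255],
    [0,0,0.04,0,255],
    [0,0,0.04,0,255],
    [0,0,0,0,255],
    [0,0,0,0,255]
  ]
}}

```text
clock: 12.7
tcp_pos: [0.6895, -0.0149, 0.2002]
orientation: [0.001, 0.719, 0.695, 0.001]
wrist_force: [0.3, 0.3, -2.7]
finger_gap: 0.0545
```

```bash
python3 snap.py f .688 -.015 .16; python3 - <<'E'
import pickle
from meas import *
for c in('side','top'):
  d=pickle.load(open(c+'f.pkl','rb'));print(c)
  P=region(d,(.688,-.015),.045,.11,.20)
  for z in np.arange(.11,.2,.015):
    Q=P[(P[:,2]>z)&(P[:,2]<z+.015)]
    if len(Q)>10: print(round(z,3),cyl(Q,.028,(.688,-.015)))
E
```

```text
12.7 [ 0.6895 -0.0149  0.2002] [0.001 0.719 0.695 0.001] [ 0.3  0.3 -2.7] 0.05450681574557354
side 197 162
top 247 136
side
0.11 (array([ 0.68606845, -0.01375607]), np.float64(0.0010213273417204367), 34)
0.125 (array([ 0.68570561, -0.01379058]), np.float64(0.0009590776666957275), 96)
0.14 (array([ 0.6859745 , -0.01352322]), np.float64(0.000946872820298425), 99)
0.155 (array([ 0.68576847, -0.01371319]), np.float64(0.000956312239517151), 104)
0.17 (array([ 0.68606012, -0.01388935]), np.float64(0.0010978565390495267), 109)
0.185 (array([ 0.68601535, -0.01396773]), np.float64(0.0012820289667318926), 111)
top
```

View pics/f.png

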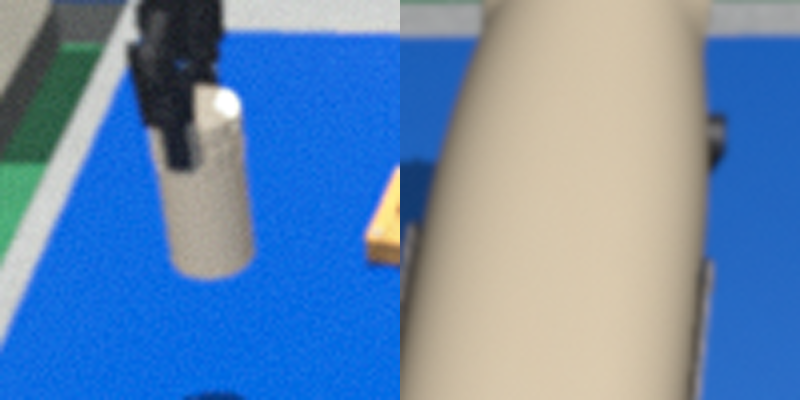

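Request:
{"name": "send_rows", "arguments": {
  "targets": [
    [0,0,-0.04,0,255],
    [0,0,-0.04,0,255],
    [0,0,-0.03,0,255],
    [0,0,-0.007,0,255],
    [0,0,-0.002,0,255],
    [0,0,0,0,200],
    [0,0,0,0,130],
    [0,0,0,0,70],
    [0,0,0,0,0],
    [0,0,0,0,0],
    [0,0,0,0,0]
  ]
}}

```text
clock: 13.9
tcp_pos: [0.6884, -0.0149, 0.0786]
orientation: [-0.0, 0.719, 0.695, -0.0]
wrist_force: [-0.7, 0.2, -0.4]
finger_gap: 0.0856
```

Request:
{"name": "send_rows", "arguments": {
  "targets": [
    [-0.001,0,0,-8.5,0],
    [0,0,0,-8.5,0],
    [0,0,0,-8.5,0],
    [0,0,0,-8.5,0],
    [0,0,0,-8.5,0],
    [0,0,0,-8.5,0],
    [0,0,0,-8.5,0],
    [0,0,0,-8.5,0],
    [0,0,0,-8.5,0],
    [0,0,0,-8.5,0],
    [0,0,0,0,0],
    [0,0,0,0,0]
  ]
}}

```text
clock: 15.1
tcp_pos: [0.6877, -0.0149, 0.079]
orientation: [-0.0, 1.0, 0.029, -0.0]
wrist_force: [-0.7, 0.2, 0.4]
finger_gap: 0.0855
```

Request:
{"name": "send_rows", "arguments": {
  "targets": [
    [0,0,0,0,50],
    [0,0,0,0,80],
    [0,0,0,0,110],
    [0,0,0,0,160],
    [0,0,0,0,255],
    [0,0,0,0,255],
    [0,0,0,0,255],
    [0,0,0.01,0,255],
    [0,0,0.03,0,255],
    [0,0,0.04,0,255],
    [0,0,0.04,0,255],
    [0,0,0,0,255]
  ]
}}

```text
clock: 16.3
tcp_pos: [0.6911, -0.0153, 0.2067]
orientation: [0.001, 1.0, 0.027, 0.006]
wrist_force: [1.2, 0.0, -0.6]
finger_gap: 0.0542
```

```bash
cat > cov.py <<'E'
import sys,pickle
from meas import *
tag,x,y,z0,z1=sys.argv[1],*map(float,sys.argv[2:6])
d=pickle.load(open('side'+tag+'.pkl','rb'))
P=region(d,(x,y),.045,z0,z1)
for z in np.arange(z0,z1,.015):
    Q=P[(P[:,2]>z)&(P[:,2]<z+.015)]
    if len(Q)>10: print(round(z,3),cyl(Q,.028,(x,y)))
E
python3 snap.py g .688 -.015 .16; python3 cov.py g .688 -.015 .11 .18; python3 -c "
from workcell import monitor as m
s=m.get_state();print(s['tcp_pos'],s['orientation'],s['joint_pos'])"
```

```text
16.3 [ 0.6911 -0.0153  0.2067] [0.001 1.    0.027 0.006] [ 1.2  0.  -0.6] 0.0541797505610156
side 197 162
top 247 136
0.125 (array([ 0.68841354, -0.01391743]), np.float64(0.0011697590874577544), 76)
0.14 (array([ 0.68870569, -0.01381939]), np.float64(0.001113227683745101), 102)
0.155 (array([ 0.68897799, -0.01380694]), np.float64(0.001086545835553488), 105)
0.17 (array([ 0.68912678, -0.01337968]), np.float64(0.001095678963241324), 72)
[ 0.6886864  -0.01500562  0.20079065] [2.38912426e-04 9.99630817e-01 2.71183504e-02 1.66368528e-03] [-1.38217069e-01  5.49601038e-01  3.32639389e-01  1.35047404e+00
  7.63315890e-05  1.37833596e+00]
```

View pics/g.png

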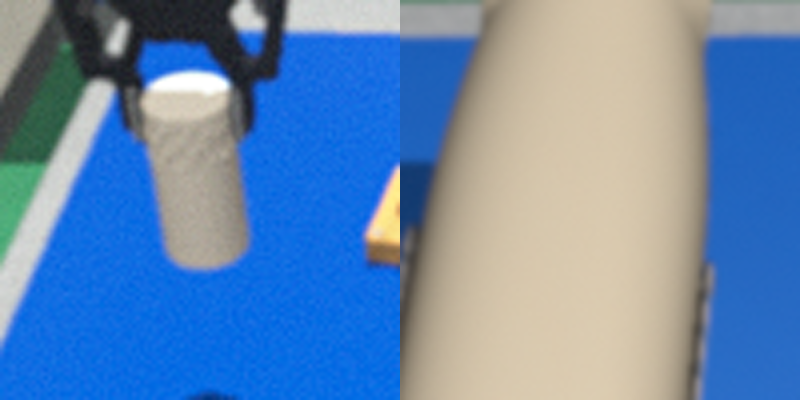

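Request:
{"name": "send_rows", "arguments": {
  "targets": [
    [-0.012,-0.016,0,0,255],
    [-0.024,-0.033,0,0,255],
    [-0.026,-0.035,0,0,255],
    [-0.026,-0.035,0,0,255],
    [-0.026,-0.035,0,0,255],
    [-0.02,-0.027,0,0,255],
    [-0.0104,-0.0143,0,0,255],
    [0,0,0,0,255],
    [0,0,0,0,255],
    [0,0,0,0,255]
  ]
}}

```text
clock: 17.4
tcp_pos: [0.5434, -0.2093, 0.1983]
orientation: [-0.001, 1.0, 0.028, -0.001]
wrist_force: [0.1, -0.3, -1.8]
finger_gap: 0.0549
```

```bash
python3 snap.py i .544 -.21 .13; python3 cov.py i .544 -.21 .125 .18; python3 -c "
from workcell import monitor as m
s=m.get_state();print(s['tcp_pos'],s['orientation'],s['joint_pos'])"
```

```text
17.4 [ 0.5434 -0.2093  0.1983] [-0.001  1.     0.028 -0.001] [ 0.1 -0.3 -1.8] 0.05490956790904244
side 256 135
top 322 192
0.125 (array([ 0.53983954, -0.20768142]), np.float64(0.0011998223175602764), 78)
0.14 (array([ 0.54039632, -0.20768702]), np.float64(0.0014288098938007492), 85)
0.155 (array([ 0.54009649, -0.20787867]), np.float64(0.0014174006957663754), 82)
0.17 (array([ 0.54058025, -0.20798685]), np.float64(0.0014410676167495918), 58)
[ 0.54368197 -0.20920675  0.19868902] [-2.62873509e-04  9.99611817e-01  2.78581245e-02 -2.65278238e-04] [-5.05190669e-01  3.39066667e-01  2.41508481e-03  1.23486886e+00
  1.83194819e-04  1.00988213e+00]
```

View pics/i.png

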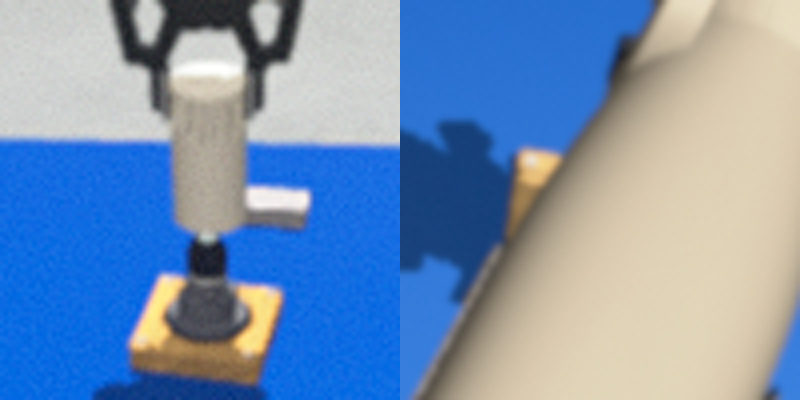

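Request:
{"name": "send_rows", "arguments": {
  "targets": [
    [0.0015,-0.0011,0,0,255],
    [0,0,-0.01,0,255],
    [0,0,-0.01,0,255],
    [0,0,-0.01,0,255],
    [0,0,-0.01,0,255],
    [0,0,-0.01,0,255],
    [0,0,-0.008,0,255],
    [0,0,0,0,255],
    [0,0,0,0,255]
  ]
}}

```text
clock: 18.4
tcp_pos: [0.5447, -0.2113, 0.1411]
orientation: [-0.0, 1.0, 0.027, -0.0]
wrist_force: [0.3, 0.1, -0.4]
finger_gap: 0.0545
```

```bash
python3 snap.py j .544 -.21 .08; python3 cov.py j .544 -.21 .066 .125; python3 -c "
from workcell import monitor as m
s=m.get_state();print(s['tcp_pos'],s['orientation'],s['wrist_force'])"
```

```text
18.4 [ 0.5447 -0.2113  0.1411] [-0.     1.     0.027 -0.   ] [ 0.3  0.1 -0.4] 0.054495754149544315
side 256 149
top 319 195
0.066 (array([ 0.54114628, -0.20976512]), np.float64(0.0014449963872446125), 67)
0.081 (array([ 0.54140595, -0.20962703]), np.float64(0.0012460080180171803), 71)
0.096 (array([ 0.54129491, -0.20900567]), np.float64(0.0014174670377060231), 71)
0.111 (array([ 0.54211756, -0.20998928]), np.float64(0.001384797202990885), 74)
[ 0.54514914 -0.21152093  0.14177785] [2.52999215e-04 9.99633249e-01 2.70753709e-02 4.76901995e-04] [-0.14671701  0.30041541 -1.43826855]
```

View pics/j.png

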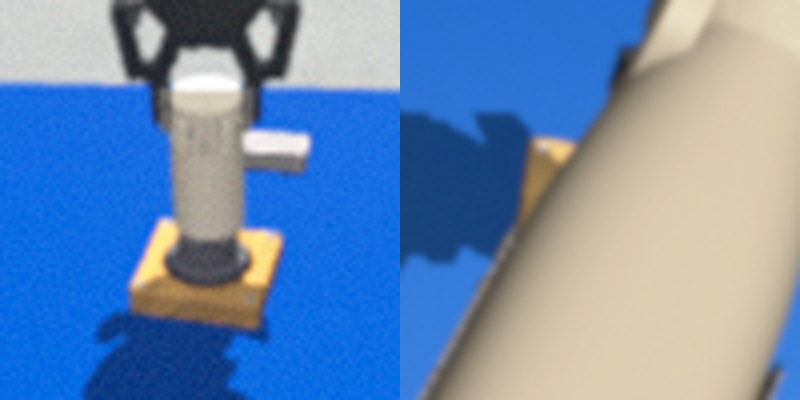

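Request:
{"name": "send_rows", "arguments": {
  "targets": [
    [0.0002,0.0009,0,0,255],
    [0,0,-0.003,0,255],
    [0,0,-0.003,0,255],
    [0,0,-0.003,0,255],
    [0,0,0,0,255],
    [0,0,0,0,255]
  ]
}}

```text
clock: 19.1
tcp_pos: [0.5449, -0.2103, 0.132]
orientation: [-0.0, 1.0, 0.027, -0.0]
wrist_force: [0.6, -1.1, -1.7]
finger_gap: 0.0546
```

Request:
{"name": "send_rows", "arguments": {
  "targets": [
    [0,0,-0.002,0,255],
    [0,0,-0.001,0,255],
    [0,0,0,0,255]
  ]
}}

```text
clock: 19.4
tcp_pos: [0.5449, -0.2104, 0.1291]
orientation: [-0.0, 1.0, 0.027, -0.0]
wrist_force: [-0.8, -0.2, -1.6]
finger_gap: 0.0547
```

Request:
{"name": "send_rows", "arguments": {
  "targets": [
    [0,0,-0.001,0,255],
    [0,0,0,0,255]
  ]
}}

```text
clock: 19.6
tcp_pos: [0.545, -0.2104, 0.1281]
orientation: [-0.0, 1.0, 0.027, -0.0]
wrist_force: [-0.3, -0.3, -1.7]
finger_gap: 0.0544
```

Request:
{"name": "send_rows", "arguments": {
  "targets": [
    [0,0,-0.001,0,255],
    [0,0,-0.001,0,255],
    [0,0,0,0,255]
  ]
}}

```text
clock: 19.9
tcp_pos: [0.5451, -0.2105, 0.1264]
orientation: [0.0, 1.0, 0.027, 0.0]
wrist_force: [0.2, 0.7, -0.1]
finger_gap: 0.0547
```

Request:
{"name": "send_rows", "arguments": {
  "targets": [
    [0,0,-0.001,0,255],
    [0,0,0,0,255]
  ]
}}

```text
clock: 20.1
tcp_pos: [0.5452, -0.2106, 0.1261]
orientation: [0.0, 1.0, 0.027, 0.0]
wrist_force: [-0.4, 0.4, 3.8]
finger_gap: 0.0551
```

Request:
{"name": "send_rows", "arguments": {
  "targets": [
    [0,0,0,5,255],
    [0,0,0,5,255],
    [0,0,0,0,255]
  ]
}}

```text
clock: 20.4
tcp_pos: [0.5459, -0.2109, 0.1261]
orientation: [0.001, 0.993, 0.114, 0.001]
wrist_force: [0.8, 0.3, 4.5]
finger_gap: 0.0546
```

Request:
{"name": "send_rows", "arguments": {
  "targets": [
    [0,0,0,5,255],
    [0,0,0,5,255],
    [0,0,0,0,255]
  ]
}}

```text
clock: 20.7
tcp_pos: [0.546, -0.2109, 0.1261]
orientation: [0.001, 0.98, 0.199, 0.001]
wrist_force: [1.4, -0.9, 4.5]
finger_gap: 0.0544
```

Request:
{"name": "send_rows", "arguments": {
  "targets": [
    [0,0,0,5,255],
    [0,0,0,5,255],
    [0,0,0,0,255]
  ]
}}

```text
clock: 21.0
tcp_pos: [0.5462, -0.2108, 0.1261]
orientation: [0.001, 0.959, 0.284, 0.001]
wrist_force: [2.3, -0.4, 4.9]
finger_gap: 0.0545
```

Request:
{"name": "send_rows", "arguments": {
  "targets": [
    [0,0,0,5,255],
    [0,0,0,5,255],
    [0,0,0,0,255]
  ]
}}

```text
clock: 21.3
tcp_pos: [0.5454, -0.2102, 0.1255]
orientation: [0.0, 0.931, 0.366, 0.0]
wrist_force: [1.4, 0.6, 4.0]
finger_gap: 0.0544
```

Request:
{"name": "send_rows", "arguments": {
  "targets": [
    [0,0,0,4,255],
    [0,0,0,0,255]
  ]
}}

```text
clock: 21.5
tcp_pos: [0.5448, -0.2098, 0.1247]
orientation: [-0.001, 0.917, 0.398, 0.0]
wrist_force: [2.8, 1.7, 0.6]
finger_gap: 0.0544
```

Request:
{"name": "send_rows", "arguments": {
  "targets": [
    [0,0,-0.001,2,255],
    [0,0,-0.001,0,255],
    [0,0,0,0,255]
  ]
}}

```text
clock: 21.8
tcp_pos: [0.5448, -0.2099, 0.1226]
orientation: [-0.001, 0.91, 0.414, 0.0]
wrist_force: [3.6, 1.7, -1.7]
finger_gap: 0.0544
```

Request:
{"name": "send_rows", "arguments": {
  "targets": [
    [0.0005,0.0003,-0.002,2,255],
    [0,0,-0.002,0,255],
    [0,0,0,0,255]
  ]
}}

```text
clock: 22.1
tcp_pos: [0.545, -0.2098, 0.1185]
orientation: [-0.001, 0.903, 0.43, -0.0]
wrist_force: [2.1, 1.0, -2.6]
finger_gap: 0.0544
```

Request:
{"name": "send_rows", "arguments": {
  "targets": [
    [0.0003,0.0002,-0.001,0,255],
    [0,0,-0.001,0,255],
    [0,0,-0.001,0,255],
    [0,0,0,0,255]
  ]
}}

```text
clock: 22.5
tcp_pos: [0.5456, -0.2102, 0.1167]
orientation: [0.0, 0.902, 0.431, -0.0]
wrist_force: [-0.8, 0.7, 2.5]
finger_gap: 0.0543
```

Request:
{"name": "send_rows", "arguments": {
  "targets": [
    [0,0,0,-4,255],
    [0,0,-0.0003,-5,255],
    [0,0,-0.0004,-5,255],
    [0,0,0,0,255]
  ]
}}

```text
clock: 22.9
tcp_pos: [0.5456, -0.2099, 0.1156]
orientation: [-0.0, 0.948, 0.318, -0.0]
wrist_force: [0.2, 0.3, 0.3]
finger_gap: 0.0545
```

Request:
{"name": "send_rows", "arguments": {
  "targets": [
    [0,0,-0.0006,-5,255],
    [0,0,-0.0005,-5,255],
    [0,0,-0.0004,-5,255],
    [0,0,-0.0004,-5,255],
    [0,0,0,0,255]
  ]
}}

```text
clock: 23.4
tcp_pos: [0.5458, -0.21, 0.1138]
orientation: [0.0, 0.989, 0.149, 0.0]
wrist_force: [-0.2, -0.3, 1.1]
finger_gap: 0.0551
```

Request:
{"name": "send_rows", "arguments": {
  "targets": [
    [0,0,-0.0005,-5,255],
    [0,0,-0.0005,-5,255],
    [0,0,-0.0004,-5,255],
    [0,0,-0.0004,-5,255],
    [0,0,0,0,255]
  ]
}}

```text
clock: 23.9
tcp_pos: [0.546, -0.21, 0.1121]
orientation: [0.0, 1.0, -0.024, 0.0]
wrist_force: [0.1, 0.7, 2.2]
finger_gap: 0.0548
```

Request:
{"name": "send_rows", "arguments": {
  "targets": [
    [0,0,-0.0004,-4,255],
    [0,0,-0.0003,-4,255],
    [0,0,0,0,255]
  ]
}}

```text
clock: 24.2
tcp_pos: [0.5461, -0.2099, 0.1115]
orientation: [0.0, 0.996, -0.093, 0.0]
wrist_force: [0.5, 0.7, 3.0]
finger_gap: 0.0547
```

```bash
python3 -c "
from workcell import monitor as m
s=m.get_state();print(s['tcp_pos'],s['orientation'],s['wrist_force'],s['ft_torque'])"
```

```text
[ 0.54614485 -0.20994667  0.11149945] [ 6.20406531e-05  9.95653822e-01 -9.31302071e-02  4.77181565e-04] [0.54246371 0.70876242 2.97607473] [ 0.16440483 -0.08433424  0.02370111]
```

Request:
{"name": "send_rows", "arguments": {
  "targets": [
    [0,0,-0.0003,-4,255],
    [0,0,-0.0003,-3,255],
    [0,0,0,0,255]
  ]
}}

```text
clock: 24.5
tcp_pos: [0.5459, -0.2106, 0.1114]
orientation: [0.001, 0.988, -0.153, 0.0]
wrist_force: [-1.5, -0.8, 6.5]
finger_gap: 0.0546
```

```bash
python3 -c "
from workcell import monitor as m
s=m.get_state();print(s['tcp_pos'],s['orientation'],s['wrist_force'],s['ft_torque'])"
```

```text
[ 0.54591186 -0.21064102  0.11142894] [ 1.01253681e-03  9.88219979e-01 -1.53036218e-01  4.04518309e-04] [-1.52353326 -0.78273368  6.48902147] [-0.25748998  0.3771358   0.56186028]
```

Request:
{"name": "send_rows", "arguments": {
  "targets": [
    [0,0,0,-2,255],
    [0,0,0,0,255]
  ]
}}

```text
clock: 24.7
tcp_pos: [0.5457, -0.2109, 0.1114]
orientation: [0.001, 0.985, -0.17, 0.0]
wrist_force: [-1.8, -0.4, 7.1]
finger_gap: 0.0546
```

```bash
python3 -c "
from workcell import monitor as m
s=m.get_state();print(s['tcp_pos'],s['orientation'],s['wrist_force'],s['ft_torque'])"
```

```text
[ 0.54571047 -0.2108723   0.11140834] [ 1.39895806e-03  9.85486205e-01 -1.69749642e-01  2.06000336e-04] [-1.77896217 -0.44777629  7.10975765] [-0.48285406  0.6602711   1.04341568]
```

Request:
{"name": "send_rows", "arguments": {
  "targets": [
    [0,0,0,0,180],
    [0,0,0,0,100],
    [0,0,0,0,40],
    [0,0,0,0,0],
    [0,0,0,0,0],
    [0,0,0,0,0],
    [0,0,0.03,0,0],
    [0,0,0.04,0,0],
    [0,0,0.04,0,0],
    [0,0.04,0,0,0],
    [0,0.045,0,0,0],
    [0,0.045,0,0,0]
  ]
}}

```text
clock: 25.9
tcp_pos: [0.5459, -0.0791, 0.2208]
orientation: [-0.0, 0.985, -0.173, 0.0]
wrist_force: [1.1, -1.2, -0.3]
finger_gap: 0.0856
```

Request:
{"name": "send_rows", "arguments": {
  "targets": [
    [0,0.045,0,0,0],
    [0,0.03,0,0,0],
    [0,0,0,0,0],
    [0,0,0,0,0]
  ]
}}

```text
clock: 26.3
tcp_pos: [0.5458, -0.0043, 0.2205]
orientation: [0.0, 0.985, -0.172, 0.0]
wrist_force: [-0.2, -0.1, 0.4]
finger_gap: 0.0854
```

```bash
python3 snap.py k .544 -.21 .08; python3 cov.py k .544 -.21 .036 .14; python3 - <<'E'
import pickle
from meas import *
from workcell import eyes
for c in('side','top'):
    d=pickle.load(open(c+'k.pkl','rb'))
    P=region(d,(.544,-.21),.024,.12,.17); print(c,'top',np.median(P,0),np.mean(P,0),len(P))
    for n in ["cover_rim","small_case_center","blower_center","gauge_block_center"]:
        print(n,[(np.round(x['xyz'],3).tolist(),round(x['conf'],2)) for x in eyes.tip_of(n,c)])
E
```

```text
26.3 [ 0.5458 -0.0043  0.2205] [ 0.     0.985 -0.172  0.   ] [-0.2 -0.1  0.4] 0.0854252942693781
side 256 149
top 319 195
0.036 (array([ 0.54289332, -0.20924386]), np.float64(0.0014337007734731334), 64)
0.051 (array([ 0.54304209, -0.20951364]), np.float64(0.0013543869039004508), 73)
0.066 (array([ 0.54258287, -0.20916079]), np.float64(0.0012830209932868286), 70)
0.081 (array([ 0.5431573, -0.2090473]), np.float64(0.0013699318443715306), 75)
0.096 (array([ 0.54305051, -0.20890259]), np.float64(0.0013556942067812618), 74)
0.111 (array([ 0.54339287, -0.2088599 ]), np.float64(0.0015406069528752836), 80)
0.126 (array([ 0.54315171, -0.20904925]), np.float64(0.0014455802981526821), 78)
side top [ 0.54387308 -0.20876049  0.14552082] [ 0.54370256 -0.20962747  0.14555079] 92
cover_rim [([0.545, -0.208, 0.034], 0.68)]
small_case_center [([0.45, 0.416, 0.032], 0.7)]
blower_center [([0.404, 0.032, 0.042], 0.65)]
gauge_block_center [([0.499, -0.406, 0.009], 0.5)]
top top [ 0.54359277 -0.20944343  0.14368639] [ 0.5437896  -0.20969199  0.14373566] 263
cover_rim [([0.547, -0.205, 0.032], 0.66)]
small_case_center [([0.455, 0.409, 0.035], 0.54)]
blower_center []
gauge_block_center [([0.495, -0.404, 0.013], 0.92)]
```

View pics/k.png

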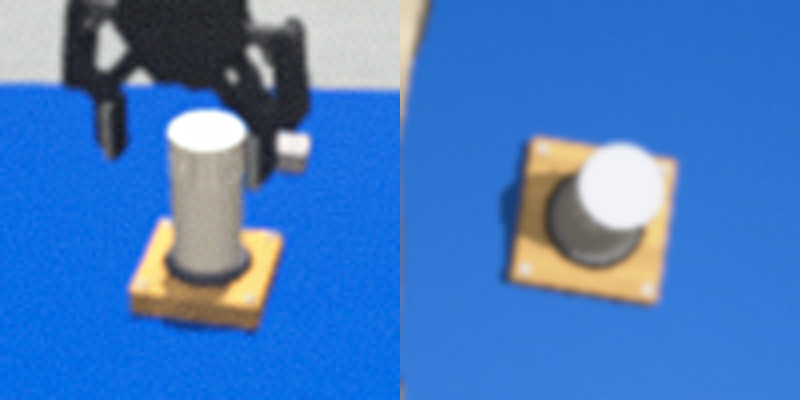

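The pictures show the cover upright on the shoulder: side centre about (207,195) in the crop, with only the dark shoulder ring visible below it. Its top measures z≈0.144 m, which is the value expected when fully home. The gripper is clear of everything.

```bash
python3 -c "
from workcell import ticket
print(ticket.hand_in())"
```

```text
the job is handed in; nothing more can be done
None
```

The objective is down in its socket and the cover is screwed home over it. I handed the job in at about 26.8 s, and the hand-in gave no verdict.

**What I did**
- **Objective:** I took the black one, not the brown look-alike, and lowered it until it seated with about 7 N of contact force before letting go.
- **Cover:** My first grip on it was about 1.6 mm off its axis, so I set it down and gripped it again a quarter turn round. I then stood it over the neck and turned it back about 45° until it dropped, which left the rim about 5.4 mm above the shoulder. From there I screwed it clockwise about 70°, until it stopped sinking and the wrist torque passed 1 Nm.

**Last checks**
- **Height:** the cover's top measured 0.1437 m in the top camera. The side camera gave 0.1455 m, or about 0.1438 m after its bench offset of about 1.7 mm. Fully home should read 0.144 m.
- **Position:** the cover is upright and within about 1 mm of the base axis.
- **Bystanders:** the small case, the steel block and the blower read within a few millimetres of where they started. The top camera did not find the blower at the end, so that one rests on the side view only.
- **Disagreements:** the two cameras differed by 2–4 mm throughout. I aligned the parts using the measured tool position together with relative side-camera readings.
- **Not checked:** the objective can't be seen under the cover, so it was last seen upright and seated before the cover went on.

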